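Put the sink cabinet's things back in their places

ROBOT

A 7-joint arm with a two-finger parallel gripper is mounted at the origin on the work surface. World frame = base frame: x ahead of the robot, y to its left, z up, the work surface at z = 0. Lengths are in m, angles in rad, forces in N, time in s.
With the tool pointing down it reaches from about 0.4 to 0.85 m from the base axis. Payload 10.4 kg.
Tool frame: the origin (TCP) lies at the very end of the fingers, on their centre line; the grasp point (between the pads) lies 19 mm behind it (manip.tcp_to_grasp is the z of the grasp point in the tool frame, in m); z points along the fingers, x is the direction in which the jaws open and shut, and the axes are right-handed (so a half turn about z gives the same grasp; the last joint's range is limited). The gripper opens to 85 mm and grips with 20 to 120 N. Pads are 22 mm wide; open, the fingers measure 114 mm over their backs; the gripper's body (76 mm by 85 mm) begins 54 mm behind the grasp point. The pads swing forward as they close: fully open they stand 13 mm farther back than shut.
Start: joints at [1.219, 0.332, -0.065, 1.46, 0.022, 1.35, -0.088], TCP at [0.202, -0.592, 0.193] pointing down, gripper open.
Joint ranges: [-2.6, 2.6], [-0.5, 2.12], [-1.47, 1.34], [0.16, 2.42], [-1.27, 4.41], [0.06, 2.06], [-2.6, 2.6]. Speed limits (rad/s): [2.22, 2.22, 2.79, 2.79, 3.14, 3.14, 3.14].

INTERFACE

Orientations are given as a unit quaternion [x, y, z, w].
In Python, from workcell import manip gives the robot as it stands.
- The arm moves only by the tool servo_tool, never from a script. Its argument "moves" is a list of rows, each an object with "travel": the shift along the tool's x, y, z in mm, a list of three; "dr": the turn, a rotation vector about the tool's x, y, z in degrees, a list of three. A call has 1 to 12 rows; each row shifts and turns the commanded pose from where the row before left it, along the tool's axes as they then stand; what a row does not reach is not made up. A row lasts 1/8 s, in which the tool goes at most 62.5 mm and 10.7 degrees, less where a joint would pass 70% of its speed; a pose out of reach is approached as far as the arm can. A call is refused whole if a number of a shift passes 62.5 or a number of a turn 10.7, either way. A call with a gripper value outside its range is refused whole. "claw" is the closure, from 0 (fully open) to 1 (shut), set as the call begins (left out, the last holds). The fingers move at their own pace and stop on an object; "squeeze" is the grip in N (left out, the last holds). Time passes only in rows, so rows that do not move let the fingers close. It gives the time, the measured TCP pose, the force and the opening at its end, in the units of the state.
- manip.get_obs(): the state, without advancing time (a new reading comes with each control period).
- manip.camera(name): name is "scene" or "top" or "wrist"; returns the picture (384x512x3 uint8, blue, green, red); there is no depth.
- manip.calibration(name): a dict with "intrinsics" (3x3 intrinsics, pixels), "view" (4x4, takes a point from world to camera coordinates). Camera axes: x right, y down, z forward; pixel columns grow to the right and rows downward; lengths in m; the calibration is good to about 2 mm. A picture is of the moment at which its call begins: read the wrist's pose just before it. calibration takes no time and is no camera call; for the wrist camera it gives the pose at the moment of the call.
- manip.hand_in(): hands the job in, once; it reports no verdict.
The state is a dict: "clock": time; "joint_pos": joint angles; "joint_velocities": joint speeds; "tau": joint torques, N m; "position": TCP position; "ee_rot": TCP orientation; "ft_force": force on the tool from outside, world axes, zero at the start; "torque": the same for the moment, N m; "grip_width": opening from 0.0 (shut) to 1.0 (fully open).
Only numpy, scipy, OpenCV 4.12 (cv2) and the standard library are available. Lean on these libraries where they do the work, as an engineer would, in place of code of your own. Each camera call takes 0.05 s, during which the arm holds its last target. There are 200 camera calls.

TASK

Put these four things back the way I keep them. The yellow pump bottle stands in the front row of the organizer's pulled-out lower basket, in the end compartment on the garbage disposal's side; the grey spray bottle stands in the middle compartment next to it, and the blue powder can in the remaining end compartment, on the other side of the spray bottle; the scouring scraper lies flat in the middle of the glass container's lid. Set each thing down rather than dropping it, and leave the glass container, the white pump bottle and the tablet box where they are.

Things in the scene. Friction and masses are not known exactly. Their poses are not given: they have to be found in the camera images.
- pump_bottle: Yellow pump bottle, loose, about 0.32 kg, standing, 160 mm high. Origin: centre of its underside, z up. Round body 62 mm across to 95 mm height, tapering to a white collar 30 mm across (heights 118-136); rigid white head (144-160) 30 mm wide in y, 34 mm in x, its spout reaching 45 mm towards +x. Pinch head and collar across y from above at about 145 mm height.
- spray_bottle: Grey spray bottle, loose, about 0.36 kg, standing, 194 mm high. Origin: centre of its underside, z up. Round body 64 mm across to 100 mm height, tapering to a black collar (146-160); rigid grey head (160-194) 28 mm wide in y, x -35 to +43 mm; black nozzle to +54 mm, rigid trigger below it down to 125 mm height. Pinch the head across y from above at about 178 mm height.
- powder_can: Closed blue can of scouring powder with a pale band, loose, about 0.38 kg, standing. Origin: centre of its underside, z up. Round body 64 mm in diameter to 92 mm height, then a red cap 44 mm in diameter from 98 to 128 mm, the total height. Round, so its yaw does not matter.
- scraper: Stainless steel scouring scraper, loose, about 0.12 kg, lying flat. Origin: underside, middle of its 140 mm length; x points from handle to blade. Black handle 22 mm wide (y), 22 mm high, x -70 to +25 mm; flat steel blade 60 mm wide, 4 mm thick, x +15 to +70 mm, with a block 26 mm wide, 13 mm high at +15 to +37 mm. Pinch the handle across y near the origin, where it about balances.
- glass_container: Square glass container with a green clip lid, loose, 0.85 kg, stays where it is. Origin: centre of its underside, z up. 114 mm square glass, lid 120 mm square with four side clips (126 mm over the clips); the flat top of the lid is 66 mm high. The scraper goes on the middle of this lid.
- basket: Organizer's wire basket, drawn out; slides on x, 6 N friction. Origin: floor centre of the front row's middle compartment, 22 mm above cabinet floor; x away from robot, y left. Front-row compartments centred at y +96, 0, -96 mm, each 92 (y) by 96 (x) mm inside. Outer walls 70, dividers 60 mm above basket floor, 4 mm thick. Upper level (to 220 mm above cabinet floor) starts 150 mm+ past the origin.
- disposal: Garbage disposal unit, fixed, on three short legs, to the left or right of the work area: black and steel drum 190 mm across, 290 mm high, black rubber throat in a steel ring on top, white outlet elbow towards +x. Origin: centre of its underside, at floor height. Its side (y above 0: left, below 0: right) tells which end compartment is the yellow bottle's.
- water_filter: Water filter, fixed, on the side opposite the disposal unit: a white cylinder 92 mm across with a blue cap on a grey bracket, 115 by 110 mm, 235 mm high. Origin: centre of its underside. Not part of the job.
- white_bottle: White pump bottle, loose, same shape and size as the yellow one (62 mm in diameter, 160 mm high, spout to +x). Origin: centre of its underside. To be left where it stands.
- tablet_box: Cardboard box of dishwasher tablets with a red band, loose, 0.6 kg, 110 (x) by 75 (y) by 115 mm high. Origin: centre of its underside. To be left where it stands.
Things that resemble listed ones, but are neither listed nor needed, are in the scene too. Leave any orange look-alike of the pump_bottle alone.

How it is judged:
At the end, for the whole second after the job is handed in: Pump bottle in the end compartment on the disposal's side, spray bottle in the middle, can at the other end: on the basket floor, upright (0.12 rad), within 20 mm (depth) and 18 mm (sideways) of the centre. Scraper flat on the lid, middle within 20 mm of its centre. All at rest (((world y of disposal above 0 m and x of pump_bottle in the frame of basket between -0.02 and 0.02 m and y of pump_bottle in the frame of basket between 0.078 and 0.114 m and z of pump_bottle in the frame of basket between -0.006 and 0.006 m and angle between each of pump_bottle, powder_can's own z axis and vertical below 0.12 rad and x of powder_can in the frame of basket between -0.02 and 0.02 m and y of powder_can in the frame of basket between -0.114 and -0.078 m and z of powder_can in the frame of basket between -0.006 and 0.006 m) or (world y of disposal below 0 m and x of pump_bottle in the frame of basket between -0.02 and 0.02 m and y of pump_bottle in the frame of basket between -0.114 and -0.078 m and z of pump_bottle in the frame of basket between -0.006 and 0.006 m and angle between each of pump_bottle, powder_can's own z axis and vertical below 0.12 rad and x of powder_can in the frame of basket between -0.02 and 0.02 m and y of powder_can in the frame of basket between 0.078 and 0.114 m and z of powder_can in the frame of basket between -0.006 and 0.006 m)) and x of spray_bottle in the frame of basket between -0.02 and 0.02 m and y of spray_bottle in the frame of basket between -0.018 and 0.018 m and z of spray_bottle in the frame of basket between -0.006 and 0.006 m and angle between spray_bottle's own z axis and vertical below 0.12 rad and horizontal distance between scraper and glass_container below 0.02 m and z of scraper in the frame of glass_container between 0.062 and 0.072 m and angle between scraper's own z axis and vertical below 0.1 rad and linear speed of each of pump_bottle, spray_bottle, powder_can, scraper below 0.02 m/s); the robot touches nothing.
It fails at once if the glass container, the white pump bottle or the tablet box is shifted by more than 30 mm (distance of any of glass_container, white_bottle, tablet_box from where it was at the start of the episode above 0.03 m).
It fails at once if one of the four things is dropped (falls faster than 0.9 m/s, about 40 mm, out of the fingers) ((linear speed of pump_bottle above 0.9 m/s and contact force between the fingers and pump_bottle below 0.5 N) or (linear speed of spray_bottle above 0.9 m/s and contact force between the fingers and spray_bottle below 0.5 N) or (linear speed of powder_can above 0.9 m/s and contact force between the fingers and powder_can below 0.5 N) or (linear speed of scraper above 0.9 m/s and contact force between the fingers and scraper below 0.5 N)).
It also fails if it takes over 109 s, if anything falls off the work surface, if the arm or the gripper's body presses on something with over 40 N, if the wrist force passes 120 N, or if a joint passes its speed limit or range.

## Working session

There is one attempt and no reset: what is moved stays moved. The work goes in short steps, Python scripts to look and compute and a tool call to move; the robot and the scene stay as the last step left them, time stands still between calls to the robot, and variables do not carry over. Pictures are saved under pics/ and viewed, on a budget of 14 in all, crops included, one or two more only if the job needs it, and the job is handed in when it is done.

Besides the shell and the picture viewer there is one more tool, called after "Request:" in YAML: its name, and indented under it one key for each argument. servo_tool: Moves the arm, as the interface text tells. Its arguments: {"type":"object","properties":{"moves":{"type":"array","items":{"type":"object","properties":{"travel":{"type":"array","items":{"type":"number"}},"dr":{"type":"array","items":{"type":"number"}}}}},"claw":{"type":"number"},"squeeze":{"type":"number"}},"required":["moves"]}

```bash
ls; mkdir -p pics
python3 - <<'E'
from workcell import manip
import cv2
o=manip.get_obs();print(o)
for n in ("scene","top"):
    im=manip.camera(n);cv2.imwrite(f"pics/{n}0.png",im);c=manip.calibration(n);print(n,c)
print(manip.tcp_to_grasp)
E
```

```text
pics
{'clock': 0.0, 'joint_pos': array([ 1.21942138,  0.33288287, -0.06471526,  1.4609529 ,  0.02157636,
        1.34987046, -0.0884929 ]), 'joint_velocities': array([ 0.00077367, -0.00019784, -0.00014616,  0.00099523, -0.00091557,
       -0.00131318, -0.00100179]), 'tau': array([ 8.34452021e-04, -6.25439358e+01,  4.97184251e-02, -3.91603231e+01,
        1.63104379e-02,  9.90405679e-03, -1.81135294e-05]), 'position': array([ 0.2016748 , -0.59111704,  0.19240359]), 'ee_rot': array([ 8.13301517e-01, -5.81842023e-01, -5.87678700e-04, -3.97729519e-04]), 'ft_force': array([ 0.1753238 , -0.57253981, -0.42851519]), 'torque': array([-0.03704957,  0.00369745, -0.02395038]), 'grip_width': 0.9991192344832328}
scene {'intrinsics': array([[421.73923201,   0.        , 261.91630461],
       [  0.        , 421.73923201, 191.50548665],
       [  0.        ,   0.        ,   1.        ]]), 'view': array([[-0.27893259,  0.96021326, -0.01367845,  0.14135435],
       [ 0.69150964,  0.19095256, -0.69667175, -0.3153423 ],
       [-0.66634152, -0.20378323, -0.71725962,  1.65467662],
       [ 0.        ,  0.        ,  0.        ,  1.        ]])}
top {'intrinsics': array([[414.49702489,   0.        , 251.61867189],
       [  0.        , 414.49702489, 189.95662968],
       [  0.        ,   0.        ,   1.        ]]), 'view': array([[-0.00993176, -0.99984335, -0.0146507 ,  0.01272951],
       [-0.98006686,  0.0126405 , -0.19826541,  0.52445923],
       [ 0.19841955,  0.01238954, -0.98003887,  1.4960042 ],
       [ 0.        ,  0.        ,  0.        ,  1.        ]])}
-0.0187
```

View pics/scene0.png

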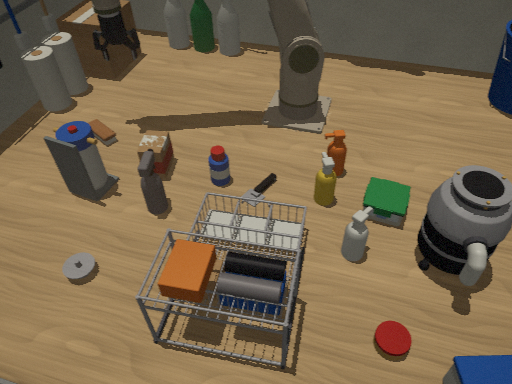

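View pics/top0.png

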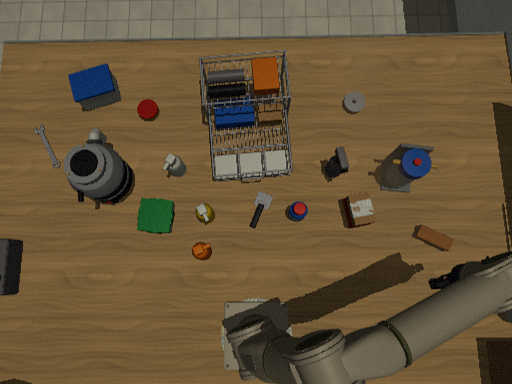

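Disposal at top-image left (y>0). Yellow pump candidates (top image): yellow (205,213), orange look-alike (202,250), white (174,165). I choose the yellow one. The others have one candidate each: spray (338,163), can (298,211), scraper (260,208), lid (156,215). I'll check these in a close crop.

```bash
cat > h.py <<'E'
import numpy as np,cv2
from workcell import manip
def P(c,uv,z):
    K=np.array(c["intrinsics"]);V=np.array(c["view"]);R,t=V[:3,:3],V[:3,3]
    o=-R.T@t;d=R.T@np.linalg.solve(K,[uv[0],uv[1],1.]);return (o+d*(z-o[2])/d[2])
def proj(c,p):
    K=np.array(c["intrinsics"]);V=np.array(c["view"]);q=K@(V[:3,:3]@np.array(p,float)+V[:3,3]);return q[:2]/q[2]
E
python3 - <<'E'
import cv2
im=cv2.imread("pics/top0.png");c=im[130:270,130:390]
cv2.imwrite("pics/topc.png",cv2.resize(c,None,fx=3,fy=3,interpolation=cv2.INTER_CUBIC))
im=cv2.imread("pics/scene0.png");c=im[120:290,120:420]
cv2.imwrite("pics/scenec.png",cv2.resize(c,None,fx=2.6,fy=2.6,interpolation=cv2.INTER_CUBIC))
E
```

```text
(no output)
```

View pics/topc.png

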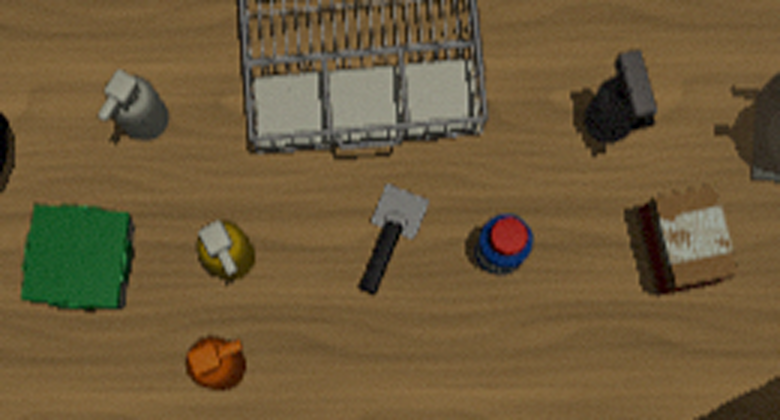

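View pics/scenec.png

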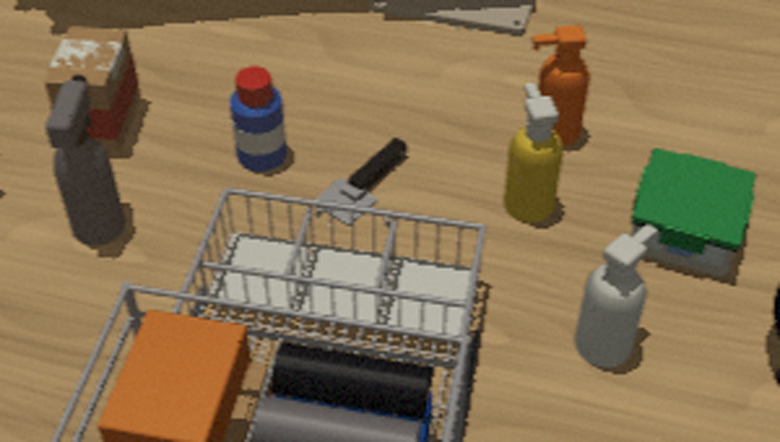

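The crops show yellow pump head at (215,236) with spout to (231,271), clearly distinct from the orange one (205,355). The can cap is at (509,237), the spray head at (637,90) with its nozzle toward the robot, the scraper at (372,290)→(400,208), and the basket front rim from (250,150) to (484,130).

Run:
```python
from h import *
np.set_printoptions(precision=4,suppress=True)
t=manip.calibration("top");s=manip.calibration("scene")
T=lambda x,y,z:P(t,(130+(x+.5)/3-.5,130+(y+.5)/3-.5),z)
S=lambda x,y,z:P(s,(120+(x+.5)/2.6-.5,120+(y+.5)/2.6-.5),z)
def sh(n,*a):print(n,*[v[:2] for v in a])
sh("pump head,spout",T(213,236,.16),T(231,271,.157),"" and 0 or S(541,104,.16),S(530,90,.157))
sh("pump body base scene",S(532,214,0))
sh("white",T(124,83,.16))
sh("spray far,near,mid",T(632,55,.194),T(640,118,.19),T(636,82,.194))
sh("spray S far near",S(62,130,.194),S(77,88,.194))
sh("can",T(509,237,.128),S(254,74,.128))
sh("scraper handle end, blade corners,blade mid", T(370,290,.018),T(390,185,.003),T(428,203,.003),T(372,215,.003),T(410,236,.003))
sh("scraper S end",S(402,145,.022))
sh("lid corners",T(35,205,.066),T(132,213,.066),T(120,308,.066),T(23,300,.066))
sh("lid S",S(655,150,.066),S(755,172,.066),S(745,245,.066),S(636,218,.066))
sh("basket front rim L,R",T(250,150,.092),T(484,130,.092))
sh("panels",T(289,105,.022),T(365,98,.022),T(440,93,.022))
sh("back L, R",T(248,70,.092),T(480,60,.092))
sh("S front L(right img),R", S(483,228,.092),S(228,192,.092))
```

```text
pump head,spout [0.4405 0.1817] [0.4002 0.1609] [0.4355 0.1789] [0.4119 0.1625]
pump body base scene [0.4518 0.1867]
white [0.6243 0.2895]
spray far,near,mid [ 0.6396 -0.3024] [ 0.5659 -0.3084] [ 0.6074 -0.3052]
spray S far near [ 0.6463 -0.2912] [ 0.5812 -0.3068]
can [ 0.4401 -0.1611] [ 0.4357 -0.1624]
scraper handle end, blade corners,blade mid [0.3922 0.0034] [ 0.5288 -0.0236] [ 0.5047 -0.0719] [ 0.49 -0.  ] [ 0.4622 -0.0482]
scraper S end [0.3997 0.0111]
lid corners [0.4967 0.4153] [0.4852 0.295 ] [0.3684 0.3063] [0.3795 0.4249]
lid S [0.3734 0.3129] [0.3798 0.4277] [0.4974 0.4222] [0.4889 0.3041]
basket front rim L,R [0.5569 0.1473] [ 0.5781 -0.1387]
panels [0.6317 0.1051] [0.6397 0.0072] [ 0.645  -0.0895]
back L, R [0.6584 0.1507] [ 0.6671 -0.1363]
S front L(right img),R [0.5722 0.1469] [ 0.5951 -0.1373]
```

```bash
cat >> h.py <<'E'
from scipy.spatial.transform import Rotation as Rn
def go(x,y,z,jaw=None):
    o=manip.get_obs();R=Rn.from_quat(o["ee_rot"]).as_matrix();a=np.degrees(np.arctan2(R[1,0],R[0,0]))
    d=0
    if jaw is not None:
        d=(a-jaw+90)%180-90
        Rg=R@Rn.from_euler('z',d,degrees=True).as_matrix()
    else: Rg=R
    v=1000*(np.array([x,y,z])-o["position"])
    print("t",round(o["clock"],2),"pos",o["position"].round(4),"jaw %.1f"%a,"turn z %.1f"%d,"travel after turn",(Rg.T@v).round(1),"before turn",(R.T@v).round(1),"tilt",np.degrees(np.arccos(-R[2,2])).round(2),"w",round(o["grip_width"],3),"F",o["ft_force"].round(1))
E
python3 -c "
from h import *
go(.438,-.162,.23,-85.8)"
```

```text
t 0.1 pos [ 0.2017 -0.5912  0.1925] jaw -71.2 turn z 14.6 travel after turn [-410.8 -267.1  -37.1] before turn [-329.9 -362.2  -37.1] tilt 0.07 w 1.001 F [-0.5 -0.4 -0.4]
```

Request:
servo_tool:
  moves:
    - {"travel": [0,0,-18.5],"dr": [0,0,7.3]}
    - {"travel": [0,0,-18.6],"dr": [0,0,7.3]}
    - {"travel": [-41,-26.7,0]}
    - {"travel": [-41,-26.7,0]}
    - {"travel": [-41,-26.7,0]}
    - {"travel": [-41,-26.7,0]}
    - {"travel": [-41,-26.7,0]}
    - {"travel": [-41,-26.7,0]}
    - {"travel": [-41,-26.7,0]}
    - {"travel": [-41,-26.7,0]}
    - {"travel": [-41,-26.7,0]}
    - {"travel": [-41,-26.7,0]}
  claw: 0

```text
$.moves[2]: bad value
```

```bash
python3 -c "
from h import *
go(.438,-.162,.098,-85.8)
c=manip.calibration('wrist');im=manip.camera('wrist');cv2.imwrite('pics/w1.png',im);np.save('w1.npy',c)
print(proj(c,(.438,-.162,.128)),proj(c,(.438,-.162,0.)))"
```

```text
t 0.1 pos [ 0.2017 -0.5912  0.1925] jaw -71.2 turn z 14.6 travel after turn [-410.6 -267.1   94.9] before turn [-329.8 -362.3   94.9] tilt 0.07 w 1.001 F [-0.5 -0.4 -0.4]
[-354.53447215 -448.85886103] [ -76.02235921 -200.03887231]
```

View pics/w1.png

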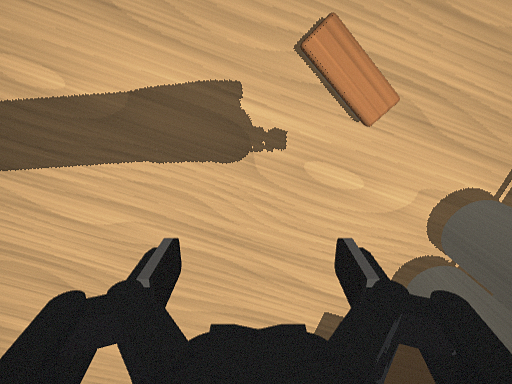

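The move was refused because `dr` was missing from some rows, so the picture only shows the start view. I need both fields in every row.

Request:
servo_tool:
  moves:
    - {"travel": [0,0,-18.5],"dr": [0,0,7.3]}
    - {"travel": [0,0,-18.6],"dr": [0,0,7.3]}
    - {"travel": [-41,-26.7,0],"dr": [0,0,0]}
    - {"travel": [-41,-26.7,0],"dr": [0,0,0]}
    - {"travel": [-41,-26.7,0],"dr": [0,0,0]}
    - {"travel": [-41,-26.7,0],"dr": [0,0,0]}
    - {"travel": [-41,-26.7,0],"dr": [0,0,0]}
    - {"travel": [-41,-26.7,0],"dr": [0,0,0]}
    - {"travel": [-41,-26.7,0],"dr": [0,0,0]}
    - {"travel": [-41,-26.7,0],"dr": [0,0,0]}
    - {"travel": [-41,-26.7,0],"dr": [0,0,0]}
    - {"travel": [-41,-26.7,0],"dr": [0,0,0]}
  claw: 0

```text
clock: 1.65
position: [0.4382, -0.1614, 0.2303]
ee_rot: [0.733, -0.681, 0.0, 0.0]
ft_force: [0.9, -0.6, -0.3]
grip_width: 0.999
```

```bash
python3 -c "
from h import *
go(.438,-.162,.098,-85.8)
c=manip.calibration('wrist');im=manip.camera('wrist');cv2.imwrite('pics/w2.png',im);np.save('w2.npy',c)
print(proj(c,(.438,-.162,.128)),proj(c,(.438,-.162,0.)))"
```

```text
t 1.65 pos [ 0.4382 -0.1614  0.2303] jaw -85.8 turn z 0.0 travel after turn [  0.5   0.3 132.3] before turn [  0.5   0.3 132.3] tilt 0.02 w 0.999 F [ 0.9 -0.6 -0.3]
[256.88432119 176.57144408] [256.99812403 153.68233641]
```

View pics/w2.png

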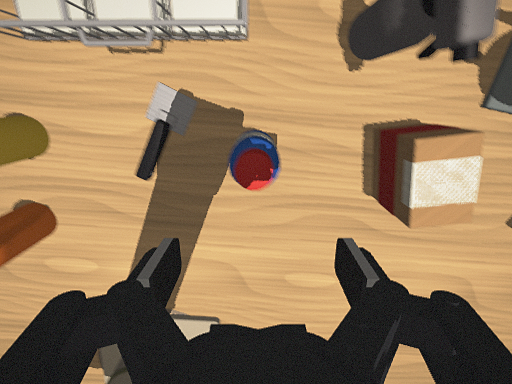

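The wrist view has the can cap at about (257,170), the handle end at (144,177), and the basket's front-right corner at (246,20..37).

```bash
python3 -c "
from h import *
c=np.load('w2.npy',allow_pickle=True).item()
for n,u,z in (('cap',(257,170),.128),('body',(254.5,158),.05),('handle end',(144,177),.018),('blade far mid',(171,90),.003),('basket front R rim',(246,37),.092),('basket front R rim hi',(246,20),.092)):print(n,P(c,u,z).round(4))
print(c['view'].round(3), c['intrinsics'][0])
go(.441,-.162,.098)"
```

```text
cap [ 0.4454 -0.1616  0.128 ]
body [ 0.4417 -0.1584  0.05  ]
handle end [0.3932 0.007  0.018 ]
blade far mid [ 0.5214 -0.0327  0.003 ]
basket front R rim [ 0.5798 -0.1401  0.092 ]
basket front R rim hi [ 0.5954 -0.1391  0.092 ]
[[ 0.074 -0.997  0.001 -0.195]
 [-0.947 -0.07   0.313  0.353]
 [-0.312 -0.024 -0.95   0.549]
 [ 0.     0.     0.     1.   ]] [269.16198621   0.         257.56140954]
t 1.7 pos [ 0.4411 -0.1548  0.2305] jaw -85.3 turn z 0.0 travel after turn [  7.4   0.9 132.5] before turn [  7.4   0.9 132.5] tilt 0.13 w 1.0 F [ 1.2  5.9 -0.2]
```

Request:
servo_tool:
  moves:
    - {"travel": [0,0,0],"dr": [0,0,0]}
    - {"travel": [0,0,0],"dr": [0,0,0]}
    - {"travel": [0,-3,20],"dr": [0,0,0]}
    - {"travel": [0,0,30],"dr": [0,0,0]}
    - {"travel": [0,0,30],"dr": [0,0,0]}
    - {"travel": [0,0,30],"dr": [0,0,0]}
    - {"travel": [0,0,20],"dr": [0,0,0]}
    - {"travel": [0,0,0],"dr": [0,0,0]}

```text
clock: 2.7
position: [0.4393, -0.1636, 0.0991]
ee_rot: [0.732, -0.681, -0.001, 0.001]
ft_force: [0.1, 0.3, 0.5]
grip_width: 1.004
```

```bash
python3 -c "
from h import *
go(.441,-.162,.098)"
```

```text
t 2.7 pos [ 0.4393 -0.1636  0.0991] jaw -85.9 turn z 0.0 travel after turn [-1.4 -1.9  1.1] before turn [-1.4 -1.9  1.1] tilt 0.17 w 1.004 F [0.1 0.3 0.5]
```

Request:
servo_tool:
  moves:
    - {"travel": [0,0,0],"dr": [0,0,0]}
    - {"travel": [0,0,0],"dr": [0,0,0]}
    - {"travel": [0,0,0],"dr": [0,0,0]}
    - {"travel": [0,0,0],"dr": [0,0,0]}
    - {"travel": [0,0,0],"dr": [0,0,0]}
    - {"travel": [0,0,0],"dr": [0,0,0]}
    - {"travel": [0,0,0],"dr": [0,0,0]}
  claw: 1
  squeeze: 45

```text
clock: 3.58
position: [0.4408, -0.1627, 0.1003]
ee_rot: [0.733, -0.68, 0.0, 0.0]
ft_force: [0.2, 0.1, -0.3]
grip_width: -0.001
```

Request:
servo_tool:
  moves:
    - {"travel": [0,0,-20],"dr": [0,0,0]}
    - {"travel": [0,0,-30],"dr": [0,0,0]}
    - {"travel": [0,0,-40],"dr": [0,0,0]}
    - {"travel": [0,0,-40],"dr": [0,0,0]}
    - {"travel": [0,0,-30],"dr": [0,0,0]}
    - {"travel": [0,0,0],"dr": [0,0,0]}
    - {"travel": [0,0,0],"dr": [0,0,0]}

```text
clock: 4.45
position: [0.4405, -0.1626, 0.2596]
ee_rot: [0.733, -0.68, -0.0, 0.0]
ft_force: [-0.6, -0.5, -1.2]
grip_width: 0.002
```

```bash
python3 -c "
from h import *
go(.441,-.162,.248)
c=manip.calibration('wrist');im=manip.camera('wrist');cv2.imwrite('pics/w3.png',im);np.save('w3.npy',c)"
```

```text
t 4.45 pos [ 0.4405 -0.1626  0.2596] jaw -85.8 turn z 0.0 travel after turn [-0.6 -0.6 11.6] before turn [-0.6 -0.6 11.6] tilt 0.04 w 0.002 F [-0.6 -0.5 -1.2]
```

View pics/w3.png

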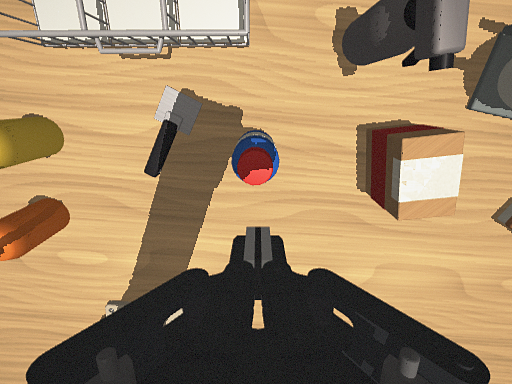

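```bash
python3 -c "
from h import *
c=np.load('w3.npy',allow_pickle=True).item()
p=(.4405,-.1626,.2596)
print(proj(c,p),proj(c,(.4405,-.1626,.128)))
for n,u,z in (('cap',(256,166),.128),('cap rim far',(255,149),.128),('bottom',(255,140),.0)):print(n,P(c,u,z).round(4))
V=c['view'];print(-V[:3,:3].T@V[:3,3])
im=cv2.imread('pics/w3.png').astype(int);b,g,r=im[...,0],im[...,1],im[...,2]
m=(r>120)&(g<60)&(b<70);m[:,:200]=0;m[:,320:]=0;ys,xs=np.nonzero(m);print(len(xs),xs.min(),xs.max(),ys.min(),ys.max())
go(.441,-.162,.248)
"
```

```text
[255.92972095 214.76593933] [256.51321696 169.50964677]
cap [ 0.4448 -0.1617  0.128 ]
cap rim far [ 0.465 -0.159  0.128]
bottom [ 0.4566 -0.1585  0.    ]
[ 0.52183026 -0.1577029   0.44084968]
52 238 272 152 184
t 4.5 pos [ 0.4403 -0.1626  0.2593] jaw -85.8 turn z 0.0 travel after turn [-0.5 -0.7 11.3] before turn [-0.5 -0.7 11.3] tilt 0.08 w 0.001 F [ 0.1 -0.3  0. ]
```

```bash
python3 -c "
from h import *
s=manip.calibration('scene');t=manip.calibration('top')
for c in (s,t): print(proj(c,(0,0,0)),proj(c,(.2017,-.5911,.1924)),proj(c,(.4403,-.1626,.2593)),proj(c,(.441,-.162,.128)))
im=manip.camera('scene');im2=manip.camera('top')
a=cv2.resize(im[60:210,140:340],None,fx=2,fy=2,interpolation=3);b=cv2.resize(im2[140:290,230:430],None,fx=2,fy=2,interpolation=3)
cv2.imwrite('pics/st1.png',np.hstack([a,b]))"
```

```text
[297.94429619 111.13194533] [125.76805799  72.85388833] [212.66001724 113.83070605] [216.90559074 149.23682555]
[255.1456311  335.26824686] [436.85900277 276.91803895] [303.81444709 202.28327558] [299.57124068 208.41016133]
```

View pics/st1.png

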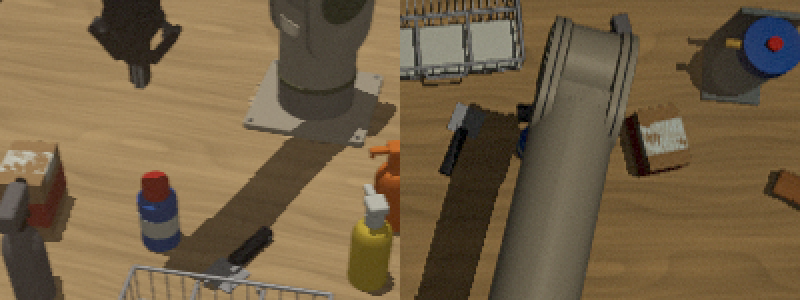

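```bash
python3 -c "
from h import *
w=np.load('w3.npy',allow_pickle=True).item();s=manip.calibration('scene')
M=lambda c:np.array(c['intrinsics'])@np.array(c['view'])[:3]
for a,b in (((258,228),(210,102)),((258,232),(210,104)),((258,225),(210,103))):
    X=cv2.triangulatePoints(M(w),M(s),np.array(a,float),np.array(b,float));print((X[:3]/X[3]).ravel(), proj(w,(X[:3]/X[3]).ravel()),proj(s,(X[:3]/X[3]).ravel()))
print(manip.get_obs()['position'],np.array(manip.get_obs()['joint_pos']).round(3)); print([x for x in dir(manip) if x[0]!='_'])
im=cv2.imread('pics/st1.png')[:,:400]
"
```

```text
[ 0.4526914  -0.16151974  0.30708341] [255.10940999 229.87842188] [209.7419166  102.11292585]
[ 0.44631953 -0.16413365  0.29641141] [258.86124846 231.41832306] [210.08253816 103.96183518]
[ 0.45317411 -0.16159956  0.30415534] [255.35464039 226.69369904] [209.76027139 103.10231983]
[ 0.44030074 -0.16258029  0.25931531] [ 0.723 -0.019 -0.455  1.724 -0.009  1.437 -1.228]
['MotionError', 'calibration', 'camera', 'get_obs', 'hand_in', 'tcp_to_grasp']
```

The scene crop has the fingertip at full-image (210,102), but the projected TCP is at (213,114). Triangulating puts the tip about 40 mm above the reported z, which explains closing on nothing. I'll check at low height with the jaws shut, since that pose is already known to be free.

Request:
servo_tool:
  moves:
    - {"travel": [0,0,40],"dr": [0,0,0]}
    - {"travel": [0,0,50],"dr": [0,0,0]}
    - {"travel": [0,0,50],"dr": [0,0,0]}
    - {"travel": [0,0,15],"dr": [0,0,0]}
    - {"travel": [0,0,0],"dr": [0,0,0]}
    - {"travel": [0,0,0],"dr": [0,0,0]}

```text
clock: 5.35
position: [0.4421, -0.1631, 0.1071]
ee_rot: [0.733, -0.68, 0.001, -0.0]
ft_force: [0.9, 0.6, 0.3]
grip_width: -0.002
```

```bash
python3 -c "
from h import *
go(.441,-.162,.1)
s=manip.calibration('scene');w=manip.calibration('wrist')
im=manip.camera('scene');im2=manip.camera('wrist')
p=manip.get_obs()['position'];print(proj(s,p),proj(w,p)); np.save('w4.npy',w)
a=cv2.resize(im[80:230,140:290],None,fx=2.66,fy=2.66,interpolation=3);b=cv2.resize(im2[100:300,160:360],None,fx=2,fy=2,interpolation=3)[:a.shape[0]]
a=a[:b.shape[0]];cv2.imwrite('pics/st2.png',np.hstack([a,b]))"
```

```text
t 5.35 pos [ 0.4421 -0.1631  0.1071] jaw -85.8 turn z 0.0 travel after turn [-1.2  1.   7.1] before turn [-1.2  1.   7.1] tilt 0.16 w -0.002 F [0.9 0.6 0.3]
[217.0844897  154.53774756] [255.97174876 214.8577106 ]
```

View pics/st2.png

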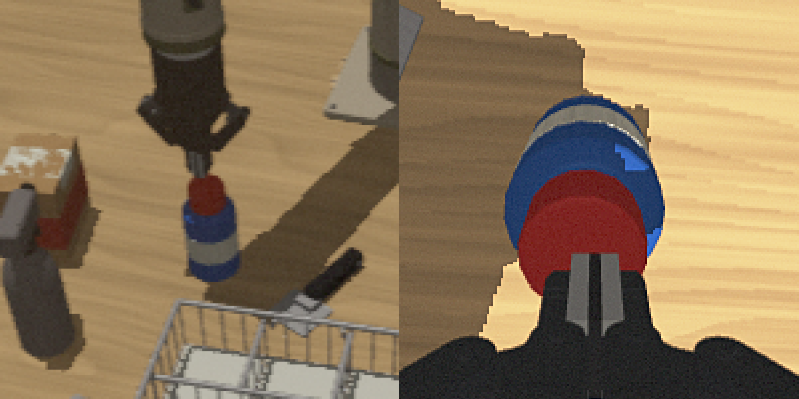

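Request:
servo_tool:
  moves:
    - {"travel": [0,0,4],"dr": [0,0,0]}
    - {"travel": [0,0,3],"dr": [0,0,0]}
    - {"travel": [0,0,2],"dr": [0,0,0]}
    - {"travel": [0,0,2],"dr": [0,0,0]}
    - {"travel": [0,0,2],"dr": [0,0,0]}
    - {"travel": [0,0,0],"dr": [0,0,0]}

```text
clock: 6.2
position: [0.4407, -0.1627, 0.0921]
ee_rot: [0.733, -0.68, -0.0, 0.0]
ft_force: [0.3, 0.0, -0.5]
grip_width: -0.004
```

```bash
python3 -c "
from h import *
w=np.load('w4.npy',allow_pickle=True).item()
for d in (0,.02,.03,.04,.05):print(d,P(w,(257.5,226.5),.1071+d))
print(P(w,(160+182/2,100+247/2),.128))
go(.441,-.162,.1)"
```

```text
0 [ 0.43261643 -0.16490759  0.1071    ]
0.02 [ 0.44255021 -0.1641387   0.1271    ]
0.03 [ 0.44751711 -0.16375426  0.1371    ]
0.04 [ 0.452484   -0.16336982  0.1471    ]
0.05 [ 0.4574509  -0.16298537  0.1571    ]
[ 0.44485902 -0.1596836   0.128     ]
t 6.2 pos [ 0.4407 -0.1627  0.0921] jaw -85.8 turn z 0.0 travel after turn [-0.6 -0.3 -7.9] before turn [-0.6 -0.3 -7.9] tilt 0.01 w -0.004 F [ 0.3  0.  -0.5]
```

Request:
servo_tool:
  moves:
    - {"travel": [0,0,1.5],"dr": [0,0,0]}
    - {"travel": [0,0,1.5],"dr": [0,0,0]}
    - {"travel": [0,0,1],"dr": [0,0,0]}
    - {"travel": [0,0,0],"dr": [0,0,0]}

```text
clock: 6.7
position: [0.442, -0.1632, 0.0901]
ee_rot: [0.733, -0.681, 0.001, -0.0]
ft_force: [-4.2, 1.6, 16.2]
grip_width: 0.003
```

Request:
servo_tool:
  moves:
    - {"travel": [0,0,1],"dr": [0,0,0]}
    - {"travel": [0,0,1],"dr": [0,0,0]}
    - {"travel": [0,0,0],"dr": [0,0,0]}

```text
clock: 7.08
position: [0.4435, -0.1638, 0.0902]
ee_rot: [0.733, -0.681, 0.003, -0.001]
ft_force: [-6.9, 1.4, 33.3]
grip_width: 0.003
```

Contact came at reported z 0.0905, where the cap top is at 0.128. So the true tip sits about 37.5 mm above the reported z. I'll use true = reported + 0.0375.

Request:
servo_tool:
  moves:
    - {"travel": [0,0,-10],"dr": [0,0,0]}
    - {"travel": [-1.5,-2,-15],"dr": [0,0,0]}
    - {"travel": [0,0,0],"dr": [0,0,0]}
    - {"travel": [0,0,0],"dr": [0,0,0]}
    - {"travel": [0,0,0],"dr": [0,0,0]}
    - {"travel": [0,0,0],"dr": [0,0,0]}
    - {"travel": [0,0,10],"dr": [0,0,0]}
    - {"travel": [0,0,15],"dr": [0,0,0]}
    - {"travel": [0,0,15],"dr": [0,0,0]}
    - {"travel": [0,0,9],"dr": [0,0,0]}
    - {"travel": [0,0,0],"dr": [0,0,0]}
  claw: 0

```text
clock: 8.45
position: [0.4422, -0.1608, 0.0614]
ee_rot: [0.733, -0.68, -0.001, 0.0]
ft_force: [0.6, 0.4, 0.7]
grip_width: 0.997
```

Request:
servo_tool:
  moves:
    - {"travel": [0,0,0],"dr": [0,0,0]}
    - {"travel": [0,0,0],"dr": [0,0,0]}
    - {"travel": [0,0,0],"dr": [0,0,0]}
    - {"travel": [0,0,0],"dr": [0,0,0]}
    - {"travel": [0,0,0],"dr": [0,0,0]}
  claw: 1
  squeeze: 45

```text
clock: 9.07
position: [0.4432, -0.161, 0.063]
ee_rot: [0.733, -0.68, 0.001, -0.0]
ft_force: [-1.0, 1.4, 6.8]
grip_width: 0.499
```

Request:
servo_tool:
  moves:
    - {"travel": [0,0,-15],"dr": [0,0,0]}
    - {"travel": [0,0,-35],"dr": [0,0,0]}
    - {"travel": [0,0,-40],"dr": [0,0,0]}
    - {"travel": [0,0,-40],"dr": [0,0,0]}
    - {"travel": [-7.1,-25.5,0],"dr": [0,0,0]}
    - {"travel": [-12,-43,0],"dr": [0,0,0]}
    - {"travel": [-12,-43,0],"dr": [0,0,0]}
    - {"travel": [-12,-43,0],"dr": [0,0,0]}
    - {"travel": [-9,-32,0],"dr": [0,0,0]}
    - {"travel": [-5,-19,0],"dr": [0,0,0]}
    - {"travel": [0,0,0],"dr": [0,0,0]}
    - {"travel": [0,0,0],"dr": [0,0,0]}

```text
clock: 10.58
position: [0.6427, -0.0895, 0.1924]
ee_rot: [0.733, -0.681, -0.0, 0.0]
ft_force: [0.1, -0.6, -2.3]
grip_width: 0.501
```

```bash
python3 -c "
from h import *
go(.644,-.089,.0865)
w=manip.calibration('wrist');s=manip.calibration('scene')
im=manip.camera('scene');im2=manip.camera('wrist')
np.save('w5.npy',w)
a=cv2.resize(im[120:320,130:330],None,fx=2,fy=2,interpolation=3);b=cv2.resize(im2,None,fx=1.04,fy=1.04)[:400,66:466]
cv2.imwrite('pics/st3.png',np.hstack([a,b[:, :400]]))
Y=.075
R=lambda x,y,z:(.636+x*np.cos(Y)-y*np.sin(Y),.0075+x*np.sin(Y)+y*np.cos(Y),z)
for n,q in (('rimFR',R(-.05,-.144,.092)),('divR front',R(-.05,-.048,.082)),('rearR',R(.05,-.144,.092)),('comp ctr',R(0,-.096,.022)),('rimFL',R(-.05,.144,.092))):
  print(n,((proj(s,q)-[130,120])*2).round(),(proj(w,q)*1.04-[66,0]+[400,0]).round())"
```

```text
t 10.57 pos [ 0.6427 -0.0895  0.1924] jaw -85.8 turn z 0.0 travel after turn [ -0.4  -1.4 105.9] before turn [ -0.4  -1.4 105.9] tilt 0.05 w 0.501 F [ 0.1 -0.6 -2.3]Traceback (most recent call last):
  File "<string>", line 8, in <module>
    cv2.imwrite('pics/st3.png',np.hstack([a,b[:, :400]]))
                               ~~~~~~~~~^^^^^^^^^^^^^^^^
    return _nx.concatenate(arrs, 1, dtype=dtype, casting=casting)
           ~~~~~~~~~~~~~~~^^^^^^^^^^^^^^^^^^^^^^^^^^^^^^^^^^^^^^^
ValueError: all the input array dimensions except for the concatenation axis must match exactly, but along dimension 0, the array at index 0 has size 400 and the array at index 1 has size 399
```

```bash
cat >> h.py <<'E'
YB=.075
def B(x,y,z,o=(.636,.0075)): return (o[0]+x*np.cos(YB)-y*np.sin(YB),o[1]+x*np.sin(YB)+y*np.cos(YB),z)
def duo(name,sx,sy,sz,pts):
    "scene crop (sx,sy,size) beside wrist picture, pts drawn by projection"
    w=manip.calibration('wrist');s=manip.calibration('scene');im2=manip.camera('wrist');im=manip.camera('scene')
    a=cv2.resize(im[sy:sy+sz,sx:sx+sz],(384,384),interpolation=3);b=im2[:,56:456].copy()
    for q in pts:
        u=(proj(s,q)-[sx,sy])*384/sz;v=proj(w,q)-[56,0]
        for I,k in ((a,u),(b,v)): cv2.drawMarker(I,(int(round(k[0])),int(round(k[1]))),(255,0,255),cv2.MARKER_CROSS,9,1)
    cv2.imwrite('pics/'+name+'.png',np.hstack([a,b]));np.save(name+'.npy',w)
E
python3 -c "
from h import *
duo('st3',130,120,200,[B(-.05,-.144,.092),B(-.05,-.048,.082),B(.05,-.144,.092),B(0,-.096,.022),B(-.05,.144,.092),B(.05,.144,.092),B(0,.096,.022)])"
```

```text
(no output)
```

View pics/st3.png

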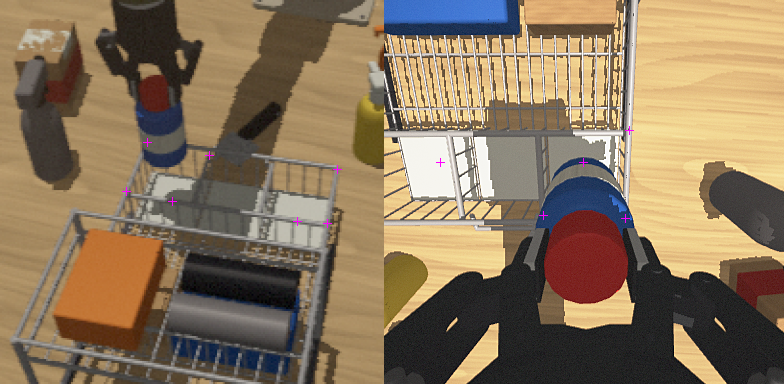

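The projected basket marks fit the rims in both views, and the can hangs over the right-hand compartment.

Request:
servo_tool:
  moves:
    - {"travel": [0,0,20],"dr": [0,0,0]}
    - {"travel": [0,0,30],"dr": [0,0,0]}
    - {"travel": [0,0,25],"dr": [0,0,0]}
    - {"travel": [0,0,15],"dr": [0,0,0]}
    - {"travel": [0,0,8],"dr": [0,0,0]}
    - {"travel": [0,0,4],"dr": [0,0,0]}
    - {"travel": [0,0,2],"dr": [0,0,0]}
    - {"travel": [0,0,2],"dr": [0,0,0]}
    - {"travel": [0,0,0],"dr": [0,0,0]}

```text
clock: 11.9
position: [0.6435, -0.089, 0.0865]
ee_rot: [0.733, -0.68, 0.0, -0.0]
ft_force: [0.3, 0.5, -3.1]
grip_width: 0.5
```

Request:
servo_tool:
  moves:
    - {"travel": [0,0,1],"dr": [0,0,0]}
    - {"travel": [0,0,1],"dr": [0,0,0]}
    - {"travel": [0,0,0],"dr": [0,0,0]}

```text
clock: 12.28
position: [0.6439, -0.0889, 0.0851]
ee_rot: [0.733, -0.68, 0.001, -0.0]
ft_force: [-1.4, 0.7, 3.1]
grip_width: 0.501
```

Request:
servo_tool:
  moves:
    - {"travel": [0,0,0],"dr": [0,0,0]}
    - {"travel": [0,0,0],"dr": [0,0,0]}
    - {"travel": [0,0,0],"dr": [0,0,0]}
    - {"travel": [0,0,0],"dr": [0,0,0]}
    - {"travel": [0,0,-15],"dr": [0,0,0]}
    - {"travel": [0,0,-35],"dr": [0,0,0]}
    - {"travel": [0,0,-35],"dr": [0,0,0]}
    - {"travel": [0,0,-25],"dr": [0,0,0]}
    - {"travel": [0,0,0],"dr": [0,0,0]}
  claw: 0

```text
clock: 13.4
position: [0.6447, -0.0888, 0.1976]
ee_rot: [0.733, -0.68, 0.002, -0.001]
ft_force: [-0.2, -0.2, 0.0]
grip_width: 0.995
```

```bash
python3 -c "
from h import *
go(.438,.180,.18,-65)"
```

```text
t 13.4 pos [ 0.6447 -0.0888  0.1976] jaw -85.8 turn z -20.8 travel after turn [-331.    73.9   16.5] before turn [-283.3  186.4   16.5] tilt 0.28 w 0.995 F [-0.2 -0.2  0. ]
```

Request:
servo_tool:
  moves:
    - {"travel": [0,0,0],"dr": [0,0,-10.4]}
    - {"travel": [0,0,0],"dr": [0,0,-10.4]}
    - {"travel": [-30,6.7,5],"dr": [0,0,0]}
    - {"travel": [-50,11.2,5],"dr": [0,0,0]}
    - {"travel": [-50,11.2,6],"dr": [0,0,0]}
    - {"travel": [-50,11.2,0],"dr": [0,0,0]}
    - {"travel": [-50,11.2,0],"dr": [0,0,0]}
    - {"travel": [-50,11.2,0],"dr": [0,0,0]}
    - {"travel": [-35,7.8,0],"dr": [0,0,0]}
    - {"travel": [-16,3.4,0],"dr": [0,0,0]}
    - {"travel": [0,0,0],"dr": [0,0,0]}
    - {"travel": [0,0,0],"dr": [0,0,0]}

```text
clock: 14.9
position: [0.4372, 0.1783, 0.1781]
ee_rot: [0.843, -0.538, -0.0, 0.0]
ft_force: [0.6, 0.2, -0.2]
grip_width: 1.002
```

```bash
python3 -c "
from h import *
go(.438,.180,.0885,-65)
duo('st4',240,100,200,[(.438,.18,.16),(.438,.18,0),(.4335,.363,.066)]+[tuple(np.array([.438,.18,.157])+.045*np.array([np.cos(a),np.sin(a),0])) for a in [np.radians(-155)]])"
```

```text
t 14.9 pos [0.4372 0.1783 0.1781] jaw -65.1 turn z -0.1 travel after turn [-1.2 -1.5 89.6] before turn [-1.2 -1.5 89.6] tilt 0.02 w 1.002 F [ 0.6  0.2 -0.2]
```

View pics/st4.png

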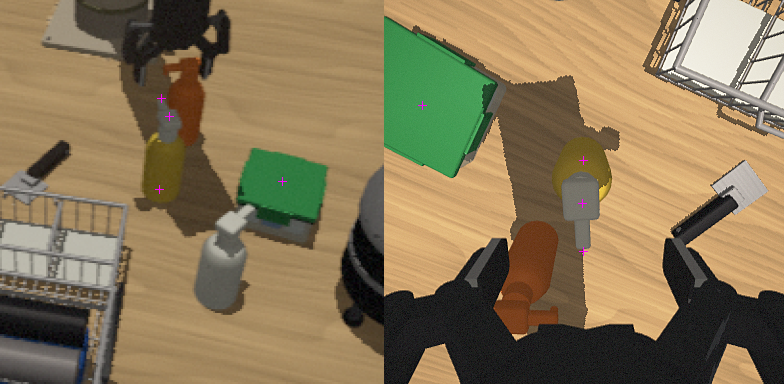

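```bash
python3 -c "
from h import *
t=manip.calibration('top');w=np.load('st4.npy',allow_pickle=True).item()
T=lambda x,y,z:P(t,(130+(x+.5)/3-.5,130+(y+.5)/3-.5),z).round(4)
W=lambda x,y,z:P(w,(x-328,y),z).round(4)
print('orange head',T(205,357,.16),T(240,347,.157),'W',W(520,318,.16),W(556,318,.157))
print('pump head W',W(581,198,.16))
for n,u,z in (('hend',(676,240),.018),('hblade end',(728,200),.018),('tip',(748,165),.004),('tip2',(766,190),.004),('bl',(715,190),.004)):print(n,W(*u,z))
go(.4385,.18,.0885,-65)
"
```

```text
orange head [0.3026 0.1887 0.16  ] [0.3136 0.1497 0.157 ] W [0.3095 0.1845 0.16  ] [0.3208 0.1533 0.157 ]
pump head W [0.4416 0.1827 0.16  ]
hend [0.391  0.0125 0.018 ]
hblade end [ 0.4735 -0.02    0.018 ]
tip [ 0.5258 -0.025   0.004 ]
tip2 [ 0.5068 -0.0691  0.004 ]
bl [ 0.4768 -0.0044  0.004 ]
t 15.0 pos [0.4371 0.1785 0.1781] jaw -65.1 turn z -0.1 travel after turn [-0.8 -1.9 89.6] before turn [-0.8 -1.9 89.6] tilt 0.02 w 0.997 F [-0.6 -0.  -0.5]
```

Request:
servo_tool:
  moves:
    - {"travel": [-1,-3.5,10],"dr": [0,0,0]}
    - {"travel": [0,0,25],"dr": [0,0,0]}
    - {"travel": [0,0,30],"dr": [0,0,0]}
    - {"travel": [0,0,18],"dr": [0,0,0]}
    - {"travel": [0,0,7],"dr": [0,0,0]}
    - {"travel": [0,0,0],"dr": [0,0,0]}
    - {"travel": [0,0,0],"dr": [0,0,0]}

```text
clock: 15.88
position: [0.4397, 0.1823, 0.0891]
ee_rot: [0.844, -0.537, 0.0, -0.0]
ft_force: [0.2, -0.3, 0.1]
grip_width: 0.999
```

Request:
servo_tool:
  moves:
    - {"travel": [0,0,0],"dr": [0,0,0]}
    - {"travel": [0,0,0],"dr": [0,0,0]}
    - {"travel": [0,0,0],"dr": [0,0,0]}
    - {"travel": [0,0,0],"dr": [0,0,0]}
    - {"travel": [0,0,0],"dr": [0,0,0]}
    - {"travel": [0,0,0],"dr": [0,0,0]}
  claw: 1
  squeeze: 45

```text
clock: 16.62
position: [0.4393, 0.1823, 0.0885]
ee_rot: [0.844, -0.537, 0.0, -0.0]
ft_force: [0.2, -0.1, 4.7]
grip_width: 0.349
```

```bash
python3 -c "
from h import *
go(.63,.104,.21)"
```

```text
t 16.62 pos [0.4393 0.1823 0.0885] jaw -65.0 turn z 0.0 travel after turn [ 151.7 -139.7 -121.4] before turn [ 151.7 -139.7 -121.4] tilt 0.03 w 0.349 F [ 0.2 -0.1  4.7]
```

Request:
servo_tool:
  moves:
    - {"travel": [0,0,-15],"dr": [0,0,0]}
    - {"travel": [0,0,-35],"dr": [0,0,0]}
    - {"travel": [0,0,-40],"dr": [0,0,0]}
    - {"travel": [0,0,-31],"dr": [0,0,0]}
    - {"travel": [20,-18.5,0],"dr": [0,0,0]}
    - {"travel": [32,-29.5,0],"dr": [0,0,0]}
    - {"travel": [32,-29.5,0],"dr": [0,0,0]}
    - {"travel": [32,-29.5,0],"dr": [0,0,0]}
    - {"travel": [22,-20,0],"dr": [0,0,0]}
    - {"travel": [13.7,-12.7,0],"dr": [0,0,0]}
    - {"travel": [0,0,0],"dr": [0,0,0]}
    - {"travel": [0,0,0],"dr": [0,0,0]}

```text
clock: 18.12
position: [0.6291, 0.1043, 0.2095]
ee_rot: [0.844, -0.537, -0.0, 0.0]
ft_force: [0.2, -0.2, -2.5]
grip_width: 0.344
```

Request:
servo_tool:
  moves:
    - {"travel": [0,0,20],"dr": [0,0,0]}
    - {"travel": [0,0,30],"dr": [0,0,0]}
    - {"travel": [0,0,25],"dr": [0,0,0]}
    - {"travel": [0,0,12],"dr": [0,0,0]}
    - {"travel": [0,0,6],"dr": [0,0,0]}
    - {"travel": [0,0,2],"dr": [0,0,0]}
    - {"travel": [0,0,2],"dr": [0,0,0]}
    - {"travel": [0,0,2],"dr": [0,0,0]}
    - {"travel": [0,0,0],"dr": [0,0,0]}

```text
clock: 19.25
position: [0.6301, 0.1039, 0.1107]
ee_rot: [0.844, -0.537, 0.0, -0.0]
ft_force: [-0.1, 0.6, -1.8]
grip_width: 0.347
```

Request:
servo_tool:
  moves:
    - {"travel": [0,0,1],"dr": [0,0,0]}
    - {"travel": [0,0,1],"dr": [0,0,0]}
    - {"travel": [0,0,0],"dr": [0,0,0]}

```text
clock: 19.62
position: [0.6311, 0.1044, 0.1106]
ee_rot: [0.844, -0.537, 0.001, -0.001]
ft_force: [-1.5, -0.0, 10.4]
grip_width: 0.345
```

Request:
servo_tool:
  moves:
    - {"travel": [0,0,0],"dr": [0,0,0]}
    - {"travel": [0,0,0],"dr": [0,0,0]}
    - {"travel": [0,0,0],"dr": [0,0,0]}
    - {"travel": [0,0,0],"dr": [0,0,0]}
    - {"travel": [0,0,-15],"dr": [0,0,0]}
    - {"travel": [0,0,-35],"dr": [0,0,0]}
    - {"travel": [0,0,-35],"dr": [0,0,0]}
    - {"travel": [0,0,-25],"dr": [0,0,0]}
    - {"travel": [0,0,0],"dr": [0,0,0]}
  claw: 0

```text
clock: 20.75
position: [0.631, 0.1044, 0.2214]
ee_rot: [0.844, -0.537, 0.002, -0.002]
ft_force: [0.1, 0.3, -1.2]
grip_width: 0.999
```

```bash
python3 -c "
from h import *
go(.605,-.307,.22,-78)"
```

```text
t 20.75 pos [0.631  0.1044 0.2214] jaw -65.0 turn z 13.0 travel after turn [397.  110.9   1. ] before turn [361.7 197.7   1. ] tilt 0.26 w 0.999 F [ 0.1  0.3 -1.2]
```

Request:
servo_tool:
  moves:
    - {"travel": [0,0,0],"dr": [0,0,6.5]}
    - {"travel": [0,0,0],"dr": [0,0,6.5]}
    - {"travel": [30,8.4,0],"dr": [0,0,0]}
    - {"travel": [52,14.5,0],"dr": [0,0,0]}
    - {"travel": [54,15,0],"dr": [0,0,0]}
    - {"travel": [54,15,0],"dr": [0,0,0]}
    - {"travel": [54,15,0],"dr": [0,0,0]}
    - {"travel": [54,15,0],"dr": [0,0,0]}
    - {"travel": [50,14,0],"dr": [0,0,0]}
    - {"travel": [32,9,0],"dr": [0,0,0]}
    - {"travel": [17,5,0],"dr": [0,0,0]}
    - {"travel": [0,0,0],"dr": [0,0,0]}

```text
clock: 22.25
position: [0.6039, -0.308, 0.2177]
ee_rot: [0.777, -0.629, -0.0, 0.0]
ft_force: [0.1, 1.2, -0.4]
grip_width: 0.999
```

```bash
python3 -c "
from h import *
from time import sleep
go(.605,-.307,.1215,-78)
d=np.array([np.cos(np.radians(-168)),np.sin(np.radians(-168)),0]);o=np.array([.605,-.307,.194])
duo('st5',100,110,200,[o,o+.043*d,o-.035*d,(.605,-.307,0)])"
```

```text
t 22.25 pos [ 0.6039 -0.308   0.2177] jaw -78.0 turn z -0.0 travel after turn [-0.7 -1.3 96.2] before turn [-0.7 -1.3 96.2] tilt 0.05 w 0.999 F [ 0.1  1.2 -0.4]
```

View pics/st5.png

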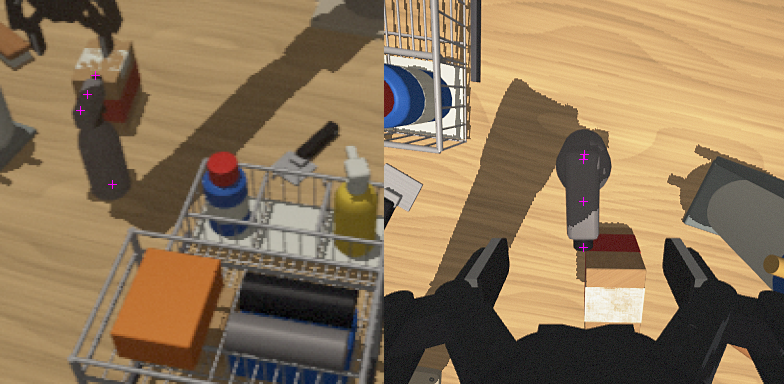

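Request:
servo_tool:
  moves:
    - {"travel": [-0.5,-9,10],"dr": [0,0,0]}
    - {"travel": [0,0,25],"dr": [0,0,0]}
    - {"travel": [0,0,30],"dr": [0,0,0]}
    - {"travel": [0,0,20],"dr": [0,0,0]}
    - {"travel": [0,0,11],"dr": [0,0,0]}
    - {"travel": [0,0,0],"dr": [0,0,0]}
    - {"travel": [0,0,0],"dr": [0,0,0]}

```text
clock: 23.22
position: [0.6136, -0.3054, 0.1235]
ee_rot: [0.777, -0.629, 0.001, -0.0]
ft_force: [0.5, -0.1, -0.0]
grip_width: 1.001
```

Request:
servo_tool:
  moves:
    - {"travel": [0,0,0],"dr": [0,0,0]}
    - {"travel": [0,0,0],"dr": [0,0,0]}
    - {"travel": [0,0,0],"dr": [0,0,0]}
    - {"travel": [0,0,0],"dr": [0,0,0]}
    - {"travel": [0,0,0],"dr": [0,0,0]}
    - {"travel": [0,0,0],"dr": [0,0,0]}
  claw: 1
  squeeze: 50

```text
clock: 23.98
position: [0.6131, -0.3051, 0.1226]
ee_rot: [0.777, -0.629, 0.0, -0.0]
ft_force: [0.6, 1.5, 3.8]
grip_width: 0.323
```

```bash
python3 -c "
from h import *
go(.637,.0075,.255)"
```

```text
t 23.98 pos [ 0.6131 -0.3051  0.1226] jaw -78.0 turn z 0.0 travel after turn [-300.7  -88.7 -132.4] before turn [-300.7  -88.7 -132.4] tilt 0.03 w 0.323 F [0.6 1.5 3.8]
```

Request:
servo_tool:
  moves:
    - {"travel": [0,0,-15],"dr": [0,0,0]}
    - {"travel": [0,0,-35],"dr": [0,0,0]}
    - {"travel": [0,0,-45],"dr": [0,0,0]}
    - {"travel": [0,0,-45],"dr": [0,0,0]}
    - {"travel": [0,0,-30],"dr": [0,0,0]}
    - {"travel": [0,0,-10],"dr": [0,0,0]}
    - {"travel": [0,0,0],"dr": [0,0,0]}
    - {"travel": [0,0,0],"dr": [0,0,0]}

```text
clock: 24.98
position: [0.6123, -0.3052, 0.3004]
ee_rot: [0.777, -0.629, -0.001, 0.0]
ft_force: [0.4, -0.0, -4.8]
grip_width: 0.325
```

Request:
servo_tool:
  moves:
    - {"travel": [-20,-6,0],"dr": [0,0,0]}
    - {"travel": [-40,-12,0],"dr": [0,0,0]}
    - {"travel": [-45,-13,0],"dr": [0,0,0]}
    - {"travel": [-50,-14.7,0],"dr": [0,0,0]}
    - {"travel": [-50,-14.7,0],"dr": [0,0,0]}
    - {"travel": [-45,-13.3,0],"dr": [0,0,0]}
    - {"travel": [-32,-9.5,0],"dr": [0,0,0]}
    - {"travel": [-18.7,-5.5,0],"dr": [0,0,0]}
    - {"travel": [0,0,0],"dr": [0,0,0]}
    - {"travel": [0,0,0],"dr": [0,0,0]}
    - {"travel": [0,0,0],"dr": [0,0,0]}

```text
clock: 26.35
position: [0.637, 0.0055, 0.3021]
ee_rot: [0.777, -0.63, 0.0, 0.0]
ft_force: [-0.4, -0.3, -5.4]
grip_width: 0.323
```

```bash
python3 -c "
from h import *
go(.637,.0075,.145)
duo('st6',130,100,200,[B(0,0,.022),B(-.05,-.144,.092),B(.05,.144,.092),B(-.05,.144,.092),B(0,.096,.182),B(0,-.096,.150)])"
```

```text
t 26.35 pos [0.637  0.0055 0.3021] jaw -78.1 turn z 0.0 travel after turn [ -2.   -0.4 157.1] before turn [ -2.   -0.4 157.1] tilt 0.04 w 0.323 F [-0.4 -0.3 -5.4]
```

View pics/st6.png

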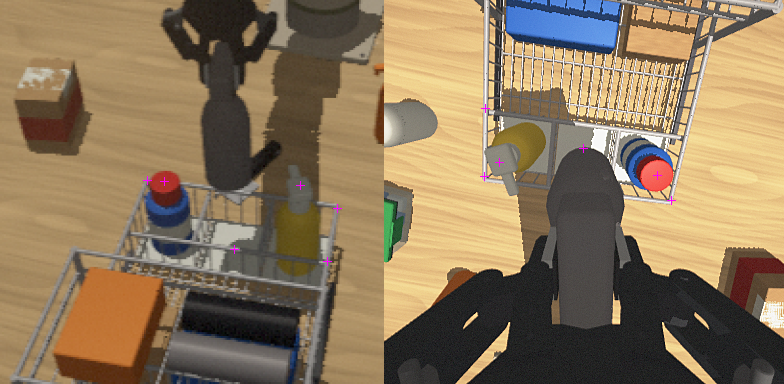

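Request:
servo_tool:
  moves:
    - {"travel": [-2,0,20],"dr": [0,0,0]}
    - {"travel": [0,0,35],"dr": [0,0,0]}
    - {"travel": [0,0,35],"dr": [0,0,0]}
    - {"travel": [0,0,30],"dr": [0,0,0]}
    - {"travel": [0,0,18],"dr": [0,0,0]}
    - {"travel": [0,0,9],"dr": [0,0,0]}
    - {"travel": [0,0,5],"dr": [0,0,0]}
    - {"travel": [0,0,2],"dr": [0,0,0]}
    - {"travel": [0,0,1.5],"dr": [0,0,0]}
    - {"travel": [0,0,0],"dr": [0,0,0]}

```text
clock: 27.7
position: [0.6367, 0.0093, 0.1471]
ee_rot: [0.777, -0.629, 0.0, -0.0]
ft_force: [-0.3, -0.1, -4.8]
grip_width: 0.319
```

Request:
servo_tool:
  moves:
    - {"travel": [0,0,1.5],"dr": [0,0,0]}
    - {"travel": [0,0,1],"dr": [0,0,0]}
    - {"travel": [0,0,1],"dr": [0,0,0]}
    - {"travel": [0,0,0],"dr": [0,0,0]}

```text
clock: 28.2
position: [0.6369, 0.0095, 0.1445]
ee_rot: [0.777, -0.629, 0.001, -0.0]
ft_force: [-1.9, 0.1, 6.0]
grip_width: 0.32
```

Request:
servo_tool:
  moves:
    - {"travel": [0,0,0],"dr": [0,0,0]}
    - {"travel": [0,0,0],"dr": [0,0,0]}
    - {"travel": [0,0,0],"dr": [0,0,0]}
    - {"travel": [0,0,0],"dr": [0,0,0]}
    - {"travel": [0,0,-15],"dr": [0,0,0]}
    - {"travel": [0,0,-30],"dr": [0,0,0]}
    - {"travel": [0,0,-20],"dr": [0,0,0]}
    - {"travel": [0,0,0],"dr": [0,0,9.4]}
    - {"travel": [0,0,0],"dr": [0,0,9.4]}
    - {"travel": [0,0,0],"dr": [0,0,9.4]}
    - {"travel": [0,0,0],"dr": [0,0,9.2]}
    - {"travel": [0,0,0],"dr": [0,0,0]}
  claw: 0

```text
clock: 29.7
position: [0.6367, 0.0094, 0.2089]
ee_rot: [-0.535, 0.845, -0.0, 0.0]
ft_force: [-0.2, -1.2, -0.4]
grip_width: 1.001
```

```bash
python3 -c "
from h import *
go(.455,-.018,.14,-115.4)
print(manip.get_obs()['joint_pos'].round(2))"
```

```text
t 29.7 pos [0.6367 0.0094 0.2089] jaw -115.3 turn z 0.1 travel after turn [102.7 152.4  68.8] before turn [102.4 152.6  68.8] tilt 0.04 w 1.001 F [-0.2 -1.2 -0.4]
[ 0.31  0.4  -0.53  1.38  0.2   1.41 -2.23]
```

Request:
servo_tool:
  moves:
    - {"travel": [20,30,0],"dr": [0,0,0]}
    - {"travel": [30,44,0],"dr": [0,0,0]}
    - {"travel": [30,44,0],"dr": [0,0,0]}
    - {"travel": [22.5,34.4,20],"dr": [0,0,0]}
    - {"travel": [0,0,30],"dr": [0,0,0]}
    - {"travel": [0,0,19],"dr": [0,0,0]}
    - {"travel": [0,0,0],"dr": [0,0,0]}
    - {"travel": [0,0,0],"dr": [0,0,0]}

```text
clock: 30.7
position: [0.4555, -0.0179, 0.1403]
ee_rot: [-0.535, 0.845, -0.0, 0.0]
ft_force: [0.9, -0.1, 0.1]
grip_width: 1.003
```

```bash
python3 -c "
from h import *
go(.455,-.018,-.0345,-115.4)
d=np.array([np.cos(np.radians(-25.4)),np.sin(np.radians(-25.4)),0]);o=np.array([.455,-.018,.0])
duo('st7',180,110,200,[o+[0,0,.022],o-.07*d+[0,0,.022],o+.07*d+[0,0,.004]])"
```

```text
t 30.7 pos [ 0.4555 -0.0179  0.1403] jaw -115.2 turn z 0.2 travel after turn [  0.4   0.6 174.8] before turn [  0.4   0.6 174.8] tilt 0.07 w 1.003 F [ 0.9 -0.1  0.1]
```

View pics/st7.png

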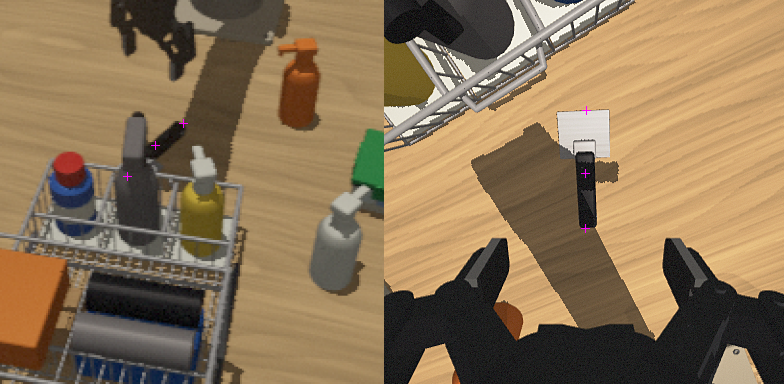

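Request:
servo_tool:
  moves:
    - {"travel": [0,0,20],"dr": [0,0,0]}
    - {"travel": [0,0,35],"dr": [0,0,0]}
    - {"travel": [0,0,40],"dr": [0,0,0]}
    - {"travel": [0,0,35],"dr": [0,0,0]}
    - {"travel": [0,0,20],"dr": [0,0,0]}
    - {"travel": [0,0,12],"dr": [0,0,0]}
    - {"travel": [0,0,7],"dr": [0,0,0]}
    - {"travel": [0,0,4],"dr": [0,0,0]}
    - {"travel": [0,0,0],"dr": [0,0,0]}

```text
clock: 31.92
position: [0.4552, -0.0181, -0.0334]
ee_rot: [-0.535, 0.845, -0.0, 0.0]
ft_force: [-0.3, -0.1, 1.0]
grip_width: 1.0
```

Request:
servo_tool:
  moves:
    - {"travel": [0,0,0],"dr": [0,0,0]}
    - {"travel": [0,0,0],"dr": [0,0,0]}
    - {"travel": [0,0,0],"dr": [0,0,0]}
    - {"travel": [0,0,0],"dr": [0,0,0]}
    - {"travel": [0,0,0],"dr": [0,0,0]}
    - {"travel": [0,0,0],"dr": [0,0,0]}
    - {"travel": [0,0,0],"dr": [0,0,0]}
  claw: 1
  squeeze: 45

```text
clock: 32.8
position: [0.4552, -0.0181, -0.0334]
ee_rot: [-0.535, 0.845, -0.0, 0.0]
ft_force: [-0.7, -0.4, 5.0]
grip_width: 0.246
```

Request:
servo_tool:
  moves:
    - {"travel": [0,0,-12],"dr": [0,0,0]}
    - {"travel": [0,0,-30],"dr": [0,0,0]}
    - {"travel": [0,0,-40],"dr": [0,0,0]}
    - {"travel": [0,0,-40],"dr": [0,0,0]}
    - {"travel": [0,0,-28],"dr": [0,0,0]}
    - {"travel": [0,0,0],"dr": [0,0,-10]}
    - {"travel": [0,0,0],"dr": [0,0,-10]}
    - {"travel": [0,0,0],"dr": [0,0,-10]}
    - {"travel": [0,0,0],"dr": [0,0,0]}

```text
clock: 33.92
position: [0.4547, -0.018, 0.1167]
ee_rot: [0.735, -0.678, 0.0, -0.0]
ft_force: [0.3, 0.4, -0.5]
grip_width: 0.249
```

```bash
python3 -c "
from h import *
go(.4335,.363,.117)
print(manip.get_obs()['joint_pos'].round(2))"
```

```text
t 33.92 pos [ 0.4547 -0.018   0.1167] jaw -85.4 turn z 0.0 travel after turn [-381.5   -9.3   -0.4] before turn [-381.5   -9.3   -0.4] tilt 0.01 w 0.249 F [ 0.3  0.4 -0.5]
[ 0.52  0.06 -0.59  1.96  0.03  1.13 -1.57]
```

Request:
servo_tool:
  moves:
    - {"travel": [-25,-0.6,0],"dr": [0,0,0]}
    - {"travel": [-45,-1.1,0],"dr": [0,0,0]}
    - {"travel": [-50,-1.2,0],"dr": [0,0,0]}
    - {"travel": [-50,-1.2,0],"dr": [0,0,0]}
    - {"travel": [-50,-1.2,0],"dr": [0,0,0]}
    - {"travel": [-50,-1.2,0],"dr": [0,0,0]}
    - {"travel": [-50,-1.2,0],"dr": [0,0,0]}
    - {"travel": [-38,-1,0],"dr": [0,0,0]}
    - {"travel": [-23.5,-0.6,0],"dr": [0,0,0]}
    - {"travel": [0,0,0],"dr": [0,0,0]}
    - {"travel": [0,0,0],"dr": [0,0,0]}

```text
clock: 35.3
position: [0.4335, 0.362, 0.1162]
ee_rot: [0.734, -0.679, 0.0, 0.0]
ft_force: [0.7, 0.2, -1.3]
grip_width: 0.251
```

```bash
python3 -c "
from h import *
go(.4335,.363,.035)
print(manip.get_obs()['joint_pos'].round(2))
a=-.08;C=[(.4335+x*np.cos(a)-y*np.sin(a),.363+x*np.sin(a)+y*np.cos(a),.066) for x,y in ((.06,.06),(.06,-.06),(-.06,.06),(-.06,-.06))]
duo('st8',260,100,200,C)"
```

```text
t 35.3 pos [0.4335 0.362  0.1162] jaw -85.5 turn z 0.0 travel after turn [-1.  -0.1 81.2] before turn [-1.  -0.1 81.2] tilt 0.05 w 0.251 F [ 0.7  0.2 -1.3]
[-0.09  0.37 -0.84  1.69  0.29  1.21 -2.49]
```

View pics/st8.png

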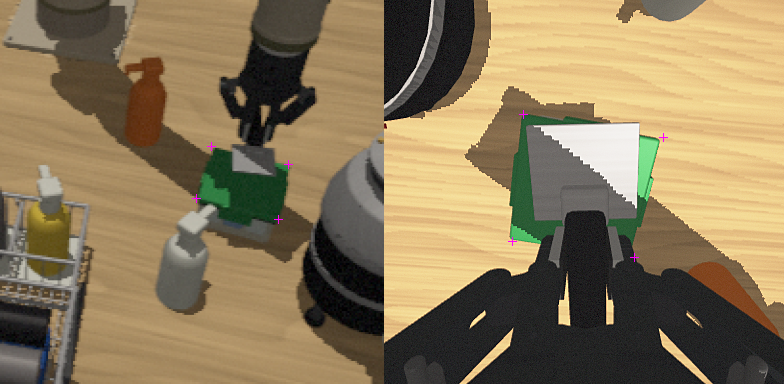

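Request:
servo_tool:
  moves:
    - {"travel": [0,0,10],"dr": [0,0,-8]}
    - {"travel": [0,0,25],"dr": [0,0,0]}
    - {"travel": [0,0,22],"dr": [0,0,0]}
    - {"travel": [0,0,13],"dr": [0,0,0]}
    - {"travel": [0,0,6],"dr": [0,0,0]}
    - {"travel": [0,0,3],"dr": [0,0,0]}
    - {"travel": [0,0,2],"dr": [0,0,0]}
    - {"travel": [0,0,0],"dr": [0,0,0]}

```text
clock: 36.4
position: [0.4335, 0.363, 0.0356]
ee_rot: [0.781, -0.625, 0.0, -0.0]
ft_force: [0.4, -0.6, -1.6]
grip_width: 0.246
```

Request:
servo_tool:
  moves:
    - {"travel": [0,0,1.5],"dr": [0,0,0]}
    - {"travel": [0,0,1],"dr": [0,0,0]}
    - {"travel": [0,0,0.5],"dr": [0,0,0]}
    - {"travel": [0,0,0.5],"dr": [0,0,0]}
    - {"travel": [0,0,0],"dr": [0,0,0]}

```text
clock: 37.02
position: [0.4334, 0.363, 0.0327]
ee_rot: [0.781, -0.625, 0.0, 0.0]
ft_force: [-3.5, -4.2, 10.0]
grip_width: 0.242
```

Request:
servo_tool:
  moves:
    - {"travel": [0,0,0],"dr": [0,0,0]}
    - {"travel": [0,0,0],"dr": [0,0,0]}
    - {"travel": [0,0,0],"dr": [0,0,0]}
    - {"travel": [0,0,0],"dr": [0,0,0]}
    - {"travel": [0,0,-15],"dr": [0,0,0]}
    - {"travel": [0,0,-35],"dr": [0,0,0]}
    - {"travel": [0,0,-50],"dr": [0,0,0]}
    - {"travel": [0,0,-50],"dr": [0,0,0]}
    - {"travel": [0,35,-30],"dr": [0,0,0]}
    - {"travel": [0,35,0],"dr": [0,0,0]}
    - {"travel": [0,0,0],"dr": [0,0,0]}
  claw: 0

```text
clock: 38.4
position: [0.3631, 0.3481, 0.2134]
ee_rot: [0.781, -0.624, 0.001, -0.001]
ft_force: [0.1, -0.3, -0.2]
grip_width: 0.998
```

```bash
python3 -c "
from h import *
go(.4335,.363,.2)
t=manip.calibration('top');s=manip.calibration('scene');a=manip.camera('top');b=manip.camera('scene')
a=a[110:260,125:325];b=b[110:290,185:425]
a=cv2.resize(a,(400,300),interpolation=3);b=cv2.resize(b,(400,300),interpolation=3)
for q in (B(0,.096,.182),B(0,0,.216),B(0,-.096,.150),B(0,0,.022),B(0,.096,.022),B(0,-.096,.022),(.4335,.363,.066)):
  for c,I,o,k in ((t,a,(125,110),2),(s,b,(185,110),400/240)):
    u=(proj(c,q)-o)*k;cv2.drawMarker(I,(int(u[0]),int(u[1])),(255,0,255),cv2.MARKER_CROSS,9,1)
cv2.imwrite('pics/fin.png',np.hstack([a,b]))"
```

```text
t 38.4 pos [0.3631 0.3481 0.2134] jaw -77.2 turn z 0.0 travel after turn [  1.  -71.9  13.6] before turn [  1.  -71.9  13.6] tilt 0.17 w 0.998 F [ 0.1 -0.3 -0.2]
```

View pics/fin.png

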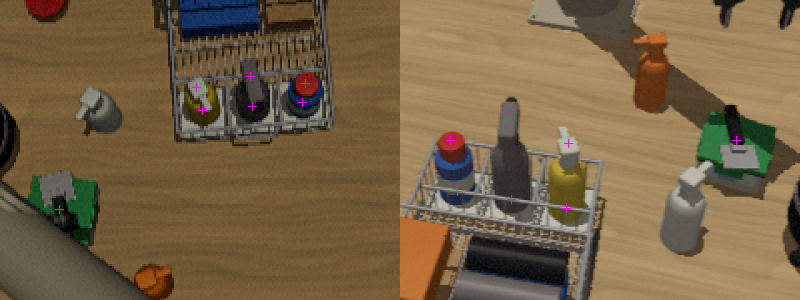

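The final picture shows all three items upright, with head tops on their predicted marks, and the scraper flat and centred on the lid. The neighbours haven't moved.

```bash
python3 -c "
from workcell import manip
print(manip.hand_in(), manip.get_obs()['clock'])"
```

```text
the job is handed in; nothing more can be done
the job is handed in; nothing more can be done
```

The job is handed in; the robot clock read 38.4 s at the last check. All four things are back where you keep them. Each was lowered until light contact before release.

- **Basket:** the disposal is on the left. The yellow bottle is in the left end compartment, the spray bottle in the middle and the powder can in the right end.
- **Scraper:** it lies flat on the middle of the glass container's lid.

**Last checks:** in the final top and scene pictures, the three items stand upright. Their tops are within about 5 mm of the predicted compartment centres. The middle of the scraper is on the lid-centre mark. The glass container, white bottle and tablet box were never touched. The container and white bottle look unmoved in the final picture, but the tablet box was outside that view.

**What disagreed or failed:**
- **Height offset:** the reported tool height was about 37.5 mm lower than the real fingertip height, so my first grasp of the can closed on air. I measured the offset with a light touch on the can's cap, up to about 33 N, and used it from then on. Every later grasp and set-down agreed with it.
- **Refused call:** one early move call was refused because some rows left out the turn values. Nothing moved.
- **Picture budget:** I viewed 16 pictures, two over the 14 planned.

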